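# Close the draft shield and tare the balance

## Robot

A 6-joint arm with a two-finger parallel gripper is mounted at the origin on a cart in front of the work surface, level with it; the furniture and walls round the work are solid. World frame = base frame: x ahead of the robot, y to its left, z up, the work surface at z = 0. Lengths are in m, angles in degrees, forces in N, time in s.
With the tool pointing down it reaches from about 0.35 to 0.975 m from the base axis. Payload 7.1 kg.
Tool frame: the origin (TCP) lies at the very end of the fingers, on their centre line; the grasp point (between the pads) lies 19 mm behind it (arm.grasp_offset is the distance from the TCP to the grasp point, in m); z points along the fingers, y is the line along which they close (so a half turn about z gives the same grasp; the last joint's range is limited). The gripper opens to 88 mm and grips with 3 to 60 N. Pads are 20 mm wide; open, the fingers measure 115 mm over their backs; the gripper's body (75 mm by 178 mm) begins 61 mm behind the grasp point.
Start: joints at [-70.703, 24.242, 93.386, -0, 62.372, -1.089], TCP at [0.218, -0.586, 0.223] pointing down, gripper open.
Joint ranges: [-172.04, 172.04], [-51.8, 120.97], [4.93, 147.93], [-75.15, 255.16], [6.16, 154.13], [-145.62, 145.62]. Speed limits (degrees/s): [136.94, 136.94, 172.46, 180, 180, 180].

## Interface

Orientations are given as a 3x3 rotation matrix whose columns are the frame's x, y, z axes.
In Python, from workcell import arm gives the robot as it stands. The module is installed in compiled form; this text tells all that it offers. Calls block until the motion is done:
- arm.move_to(position, orientation): joint-space move of the TCP to a pose.
- arm.move_linear(position, orientation=None, max_speed=0.15, max_force=None): straight line of the TCP; orientation=None keeps the orientation; max_speed is the mean speed in m/s. With max_force (N) it stops when the force on the tool has changed by that much, and returns True; else False.
- arm.move_j(angles): joint-space move.
- arm.set_gripper(opening): opening from 0.0 (shut) to 1.0 (fully open); the grip force is fixed at half the most; returns when the fingers have stopped.
- arm.dwell(seconds).
- arm.ik(position, orientation): joint angles nearest the present ones, or None.
- arm.get_obs(): the state.
- arm.capture(name): name is "scene" or "side" or "wrist"; returns a dict with "pixels" (420x560x3 uint8, red, green, blue), "vertical_fov" (degrees; the focal length in pixels is half the picture's height over the tangent of half this angle, whatever the lens; pixels are square), "cx", "cy" (the principal point, pixels), "world_to_cam" (4x4, takes a point from world to camera coordinates); the wrist camera has in their place "hand_eye" (4x4, takes a point from camera to tool coordinates, whose origin is the TCP and whose axes are the flange's). Camera axes: x right, y down, z forward; pixel columns grow to the right and rows downward; lengths in m; the calibration is good to about 2 mm. The wrist camera is an equidistant fisheye: a pixel r from the principal point sees the ray r / f radians off the axis. A picture is of the moment at which its call begins: read the wrist's pose just before it. There is no depth.
A pose or a line that the arm cannot do raises arm.PlanningError and nothing moves.
- arm.sign_off(): hands the job in; it is judged then, once.
Trained networks look in a picture, given as the dict that the camera call returned (one of the last four; its "shot" number tells which), for a name from the list of things; names that differ only in an ending like _2 or _b are one class to them, and where a whole thing is asked for, a point or a joint stands for the part that bears it (a point fixed in the world has none). Each returns a list of dicts, best first, with "confidence" (0 to 1); they miss things now and then, are a little off and sometimes report something else, mostly with a low value. They report only what shows in the picture. A call takes as long as a camera call.
- arm.spot_in(label, picture): "bbox" ([left, top, width, height] in pixels, round what is visible of it).
The state is a dict: "clock": time; "qpos": joint angles; "dq": joint speeds; "joint_efforts": joint torques, N m; "eef_pos": TCP position; "tool_rot": TCP orientation; "contact_force": force on the tool from outside, world axes, zero at the start; "ft_torque": the same for the moment, N m; "finger_gap": opening from 0.0 (shut) to 1.0 (fully open); "gripper_force": force on a finger pad.
Only numpy, scipy, OpenCV 4.12 (cv2) and the standard library are available. Lean on these libraries where they do the work, as an engineer would, in place of code of your own. Each camera call takes 0.05 s, during which the arm holds its last target. There are 200 camera calls.

## Task

The empty beaker already stands on the pan of the balance; get the balance ready to weigh into it. With the fingertips, push the ridge on the glass top cover until the cover is fully shut, then, with it shut, press the rectangular tare bar at the front lightly so that it goes down, let it spring back, and withdraw. Nothing is to be picked up; leave the two round keys, the beaker on the pan, and the vials and bottle beside the balance alone.

Things in the scene. Friction and masses are not known exactly. Their poses are not given: they have to be found in the camera images.
- balance: White balance, 290 mm deep, 180 wide, fixed. Origin on the bench under its centre; x points from its front (keys, display) to its rear, y to the left for one who faces its front, z up. Front edge at x = -145 mm, key field 46 mm high. Glass draft shield from x = -50 to 75 mm, pan in it (centre x = 18 mm, top 75 mm high), solid tower behind; rails beside the cover are 177 mm high.
- cover (a joint): How far the glass top cover is slid back, in m: 0 fully shut (against its front stop), grows towards the rear, at most 0.080. Slides along the balance's x axis with 1 to 2 N of friction and stays where it is left.
- cover_ridge (a point): Middle of the upright rear face of the dark grey ridge on the glass top cover. The ridge is 56 mm long across the balance and stands 20 mm above the cover's glass (10 mm below to 10 mm above this point); its front slopes. Behind it the cover is a flat pane for 106 mm. Pushing this face towards the balance's front (-x) shuts the cover. Axes as the balance's.
- tare_key: The tare key: the rectangular bar, the middle one of three keys in front of the display, 36 mm across the balance, 20 mm deep. Spring key that moves straight down; origin 8 mm below the centre of its top face, axes as the balance's. Stands 8 mm above the key field, travels 5 mm, starts to move at about 1 N, fully down at about 5 N; it counts as pressed from half its travel.
- tare_key_top (a point): Centre of the top face of the tare key, 54 mm above the bench when up.
- left_key (a joint): Travel in m of the round key (18 mm diameter, same spring and height as the tare key) at the balance's +y side of the tare key, 0 up, 0.005 fully down. To be left alone.
- left_key_top (a point): Centre of the top of that round key; 46 mm from the centre of the tare key.
- right_key (a joint): Travel in m of the other round key, at the balance's -y side of the tare key, likewise. To be left alone.
- right_key_top (a point): Centre of the top of that round key; 46 mm from the centre of the tare key.
- beaker_mid (a point): Centre, half-way up, of the small clear empty beaker (57 mm diameter, 69 mm tall) standing on the pan inside the draft shield; its rim is 26 mm below the underside of the glass cover. To be left alone.
- vial_a_mid (a point): Centre, half-way up, of a screw vial with pale yellow contents (24 mm diameter, 50 mm tall) on the bench. To be left alone.
- vial_b_mid (a point): Centre, half-way up, of a screw vial with pink contents (24 mm diameter, 50 mm tall) on the bench. To be left alone.
- bottle_mid (a point): Centre, half-way up, of a small capped bottle (54 mm diameter, 99 mm tall) on the bench. To be left alone.

How it is judged:
By the outcome, as a careful person would: the job done as asked, in the order asked, and still so for the second after the job is handed in, with the robot touching nothing.
It also fails if it takes over 40 s, if anything falls off the work surface, if the arm or the gripper's body presses on something with over 40 N, if the wrist force passes 120 N, or if a joint passes its speed limit or range.

## Working session

There is one attempt and no reset: what is moved stays moved. The work goes in short steps, each a Python script; the robot and the scene stay as the last script left them, time stands still between calls to the robot, and variables do not carry over. Pictures are saved under pics/ and viewed, at most 10 in all, crops included, and the job is handed in when it is done.

```bash
mkdir -p pics; cat > h.py <<'E'
import numpy as np, cv2, json
from workcell import arm
def f_of(p): return p["pixels"].shape[0]/2/np.tan(np.radians(p["vertical_fov"]/2))
def save(p,n): cv2.imwrite(f"pics/{n}.png",p["pixels"][:,:,::-1])
def ray(p,uv,pose=None):
    d=np.array([(uv[0]-p["cx"]),(uv[1]-p["cy"])])/f_of(p)
    if "world_to_cam" in p:
        T=np.linalg.inv(p["world_to_cam"]); v=np.array([d[0],d[1],1.])
    else:
        r=np.hypot(*d); v=np.array([*(np.sin(r)*d/r),np.cos(r)]) if r>1e-9 else np.array([0,0,1.])
        W=np.eye(4); W[:3,:3]=pose[1]; W[:3,3]=pose[0]; T=W@p["hand_eye"]
    v=T[:3,:3]@v; return T[:3,3],v/np.linalg.norm(v)
def atz(p,uv,z,pose=None):
    o,v=ray(p,uv,pose); return o+v*(z-o[2])/v[2]
E
python3 - <<'E'
from h import *
for n in ("scene","side"):
    p=arm.capture(n); save(p,n+"0")
    T=np.linalg.inv(p["world_to_cam"]); print(n,T[:3,3].round(3),T[:3,2].round(3))
    for l in ("balance","cover_ridge","tare_key_top","left_key_top","right_key_top","beaker_mid","vial_a_mid","vial_b_mid","bottle_mid"):
        print(l,[(np.round(b["bbox"]).tolist(),round(b["confidence"],2)) for b in arm.spot_in(l,p)[:3]])
E
```

```text
scene [0.139 0.52  0.793] [ 0.329 -0.724 -0.607]
balance [([208.0, 151.0, 123.0, 130.0], 0.97)]
cover_ridge [([218.0, 152.0, 79.0, 46.0], 0.93), ([283.0, 250.0, 6.0, 8.0], 0.47)]
tare_key_top [([248.0, 316.0, 30.0, 48.0], 0.66), ([296.0, 242.0, 11.0, 9.0], 0.43)]
left_key_top []
right_key_top []
beaker_mid [([254.0, 183.0, 21.0, 18.0], 0.61)]
vial_a_mid [([277.0, 296.0, 11.0, 22.0], 0.58)]
vial_b_mid [([342.0, 186.0, 7.0, 14.0], 0.7)]
bottle_mid [([248.0, 314.0, 30.0, 52.0], 0.56)]
side [ 0.453 -1.151  0.455] [ 0.04   0.942 -0.332]
balance [([234.0, 185.0, 148.0, 105.0], 0.66)]
cover_ridge [([292.0, 184.0, 74.0, 32.0], 0.94), ([244.0, 306.0, 15.0, 26.0], 0.17)]
tare_key_top []
left_key_top []
right_key_top []
beaker_mid [([257.0, 232.0, 11.0, 5.0], 0.28)]
vial_a_mid [([250.0, 211.0, 7.0, 21.0], 0.65), ([236.0, 185.0, 148.0, 104.0], 0.16)]
vial_b_mid [([245.0, 304.0, 14.0, 28.0], 0.54)]
bottle_mid [([244.0, 185.0, 15.0, 31.0], 0.59)]
```

```bash
python3 - <<'E'
import cv2,numpy as np
a=cv2.imread("pics/scene0.png")[130:380,180:380];b=cv2.imread("pics/side0.png")[160:360,200:400]
a=cv2.resize(a,None,fx=2.35,fy=2.35,interpolation=3)[:588];b=cv2.resize(b,None,fx=1.6,fy=1.6,interpolation=3)
o=np.zeros((588,800,3),np.uint8);o[:a.shape[0],:470]=a[:,:470];o[:320,470:790]=b;cv2.imwrite("pics/v0.png",o)
E
```

```text
(no output)
```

View pics/v0.png

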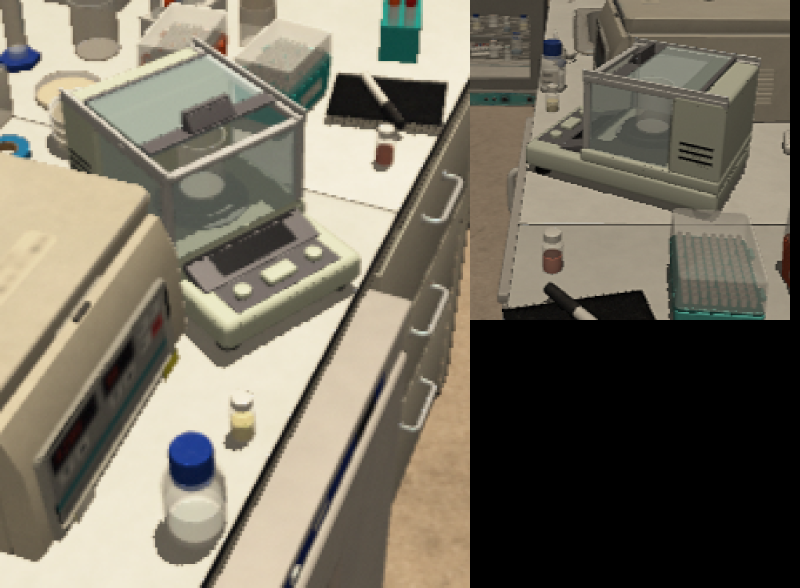

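The scene view shows the balance with its front toward the robot. The tare bar is at about (299,245), the round keys at (283,253) and (313,237), and the ridge at about (268,178). The cover is partly open. A tall instrument stands on the balance's left side.

```bash
python3 - <<'E'
from h import *
p=arm.capture("scene"); s=arm.capture("side")
t=atz(p,(299,245),.054);l=atz(p,(283.4,253.4),.054);r=atz(p,(313.2,237.2),.054)
print(t,l,r,np.linalg.norm(l-t),np.linalg.norm(r-t))
y=(l-r)[:2];y/=np.linalg.norm(y);x=np.array([y[1],-y[0]]);yaw=np.degrees(np.arctan2(x[1],x[0]));print("x",x,yaw)
for z in(.174,.184,.194): 
  q=atz(p,(268,177.7),z);print(z,q,(q[:2]-t[:2])@x,(q[:2]-t[:2])@y)
print("instr top corners",[atz(p,(180+u/2.35,130+v/2.35),.25).round(3) for u,v in((145,205),(45,470),(180,300))], [atz(p,(180+u/2.35,130+v/2.35),0).round(3) for u,v in((180,360),(45,555))])
for n in ("scene0","side0"):pass
E
```

```text
[ 0.45205982 -0.2561885   0.054     ] [ 0.47423433 -0.21509447  0.054     ] [ 0.43126955 -0.29562605  0.054     ] 0.04669505426082149 0.04458200883286841
x [ 0.88228647 -0.47071285] -28.08057915269712
0.174 [ 0.56121158 -0.32590471  0.174     ] 0.12911943447410157 -0.01013053235039118
0.184 [ 0.55437833 -0.31222058  0.184     ] 0.11664926065463348 -0.0012737077846807772
0.194 [ 0.54754509 -0.29853645  0.194     ] 0.10417908683516533 0.007583116781029724
instr top corners [array([ 0.497, -0.081,  0.25 ]), array([0.431, 0.175, 0.25 ]), array([0.423, 0.007, 0.25 ])] [array([ 0.515, -0.152,  0.   ]), array([0.519, 0.091, 0.   ])]
```

```bash
cat >> h.py <<'E'
def R_of(yaw,sgn=1,tilt=0):
    a=np.radians(yaw); y=sgn*np.array([-np.sin(a),np.cos(a),0]); xb=np.array([np.cos(a),np.sin(a),0])
    z=np.array([0,0,-1.])*np.cos(np.radians(tilt))+xb*np.sin(np.radians(tilt))
    return np.column_stack([np.cross(y,z),y,z])
E
python3 - <<'E'
from h import *
o=arm.get_obs();print(o["tool_rot"].round(2))
for s in(1,-1): print(s,arm.ik([.47,-.29,.42],R_of(-28,s)))
q1=[.47,-.29,.42]
s=min((1,-1),key=lambda s:abs(arm.ik(q1,R_of(-28,s))[5]))
arm.move_linear([.218,-.586,.42]);arm.move_to(q1,R_of(-28,s));arm.set_gripper(0);arm.dwell(.3)
o=arm.get_obs();p=arm.capture("wrist");save(p,"w1");pose=(o["eef_pos"],o["tool_rot"]);print(s,o["clock"],pose)
for l,z in (("cover_ridge",.184),("tare_key_top",.054),("left_key_top",.054),("right_key_top",.054),("beaker_mid",.11)):
    for b in arm.spot_in(l,p)[:3]:
        B=b["bbox"];print(l,np.round(B).tolist(),round(b["confidence"],2),atz(p,(B[0]+B[2]/2,B[1]+B[3]/2),z,pose).round(4))
E
```

```text
[[ 0.94  0.35 -0.  ]
 [ 0.35 -0.94 -0.  ]
 [-0.    0.   -1.  ]]
1 [-3.29101455e+01  8.31636847e+00  8.91599664e+01 -2.54444375e-14
  8.25236651e+01 -9.49101455e+01]
-1 [-3.29101455e+01  8.31636847e+00  8.91599664e+01 -2.54444375e-14
  8.25236651e+01  8.50898545e+01]
-1 5.65 (array([ 0.46999206, -0.28999153,  0.41999724]), array([[ 8.82926311e-01, -4.69511586e-01, -1.63393635e-05],
       [-4.69511583e-01, -8.82926309e-01,  7.10325981e-05],
       [-4.77770816e-05, -5.50450294e-05, -9.99999997e-01]]))
cover_ridge [211.0, 17.0, 122.0, 100.0] 0.71 [ 0.5942 -0.3358  0.184 ]
tare_key_top [261.0, 166.0, 22.0, 13.0] 0.8 [ 0.4578 -0.2565  0.054 ]
left_key_top [241.0, 170.0, 11.0, 9.0] 0.45 [ 0.4764 -0.2178  0.054 ]
right_key_top [298.0, 167.0, 10.0, 13.0] 0.41 [ 0.4326 -0.3011  0.054 ]
```

View pics/w1.png

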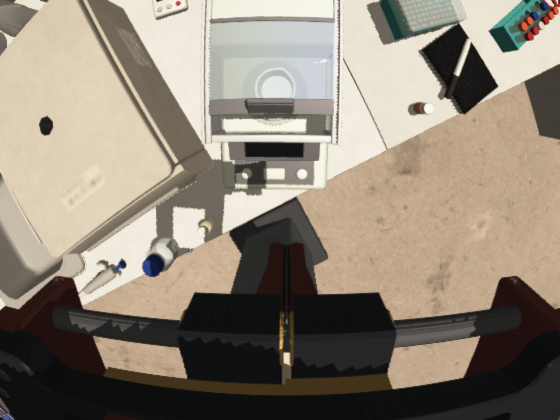

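The wrist view shows the balance squared to the image. The keys are at about (247,174), (275,173) and (302,174), the ridge spans columns 247–297 at rows 98–113, and the beaker is at (276,85). I'll zoom in on the ridge.

```bash
python3 - <<'E'
import cv2
a=cv2.imread("pics/w1.png")[60:200,200:350];cv2.imwrite("pics/w1c.png",cv2.resize(a,None,fx=4,fy=4,interpolation=cv2.INTER_CUBIC))
E
```

```text
(no output)
```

View pics/w1c.png

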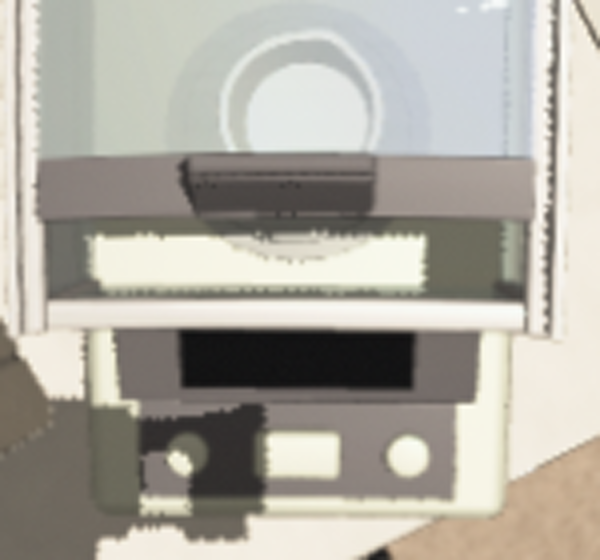

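```bash
python3 - <<'E'
from h import *
p=arm.capture("wrist");o=arm.get_obs();pose=(o["eef_pos"],o["tool_rot"])
A=lambda u,v,z:atz(p,(200+u/4,60+v/4),z,pose)
t=A(298,456,.054);l=A(187,456,.054);r=A(408,456,.054)
print("t",t,l,r,np.linalg.norm(l-t),np.linalg.norm(r-t))
fl,fr=A(22,330,.177),A(552,335,.177)
y1=(l-r)[:2];y2=(fl-fr)[:2];print("yaw",[np.degrees(np.arctan2(-v[0],v[1])) for v in(y1,y2)],np.linalg.norm(y1),np.linalg.norm(y2))
y=y2/np.linalg.norm(y2);x=np.array([y[1],-y[0]]);print(x)
for n,q in dict(ridge=A(282,155,.194),rl=A(190,155,.194),rr=A(375,155,.194),coverfront=A(290,218,.174),railback=A(290,298,.177),railfront=A(290,328,.177),l=l,r=r,sl=fl,sr=fr).items(): print(n,q.round(4),((q-t)[:2]@x).round(4),((q-t)[:2]@y).round(4))
c=arm.capture("scene")
for q in (t,A(282,155,.194)):
    v=c["world_to_cam"]@np.append(q,1);print("reproj",v[:2]/v[2]*f_of(c)+[c["cx"],c["cy"]])
E
```

```text
t [ 0.45419448 -0.25872742  0.054     ] [ 0.4760868 -0.2180061  0.054    ] [ 0.43285903 -0.29896213  0.054     ] 0.04623310310129283 0.04554155179998175
yaw [np.float64(-28.100699836262955), np.float64(-28.843245695261118)] 0.09177428080957668 0.167406174893252
[ 0.87594281 -0.48241496]
ridge [ 0.56  -0.316  0.194] 0.1203 0.0009
rl [ 0.5732 -0.2923  0.194 ] 0.1204 0.028
rr [ 0.5472 -0.34    0.194 ] 0.1207 -0.0264
coverfront [ 0.5423 -0.3082  0.174 ] 0.1011 -0.0009
railback [ 0.5203 -0.2965  0.177 ] 0.0762 -0.0012
railfront [ 0.512  -0.2921  0.177 ] 0.0667 -0.0013
l [ 0.4761 -0.218   0.054 ] -0.0005 0.0462
r [ 0.4329 -0.299   0.054 ] 0.0007 -0.0455
sl [ 0.5529 -0.2171  0.177 ] 0.0664 0.0841
sr [ 0.4722 -0.3638  0.177 ] 0.0664 -0.0834
reproj [298.57081936 244.11273003]
reproj [266.36636775 172.80803529]
```

```bash
python3 - <<'E'
from h import *
p=arm.capture("wrist");o=arm.get_obs();pose=(o["eef_pos"],o["tool_rot"]);c=arm.capture("scene")
t=np.array([.4542,-.2587]);a=np.radians(-28.4);x=np.array([np.cos(a),np.sin(a)]);y=np.array([-x[1],x[0]])
o1,v1=ray(p,(209,156),pose)
for s in [(241.7,217.2)]:
    o2,v2=ray(c,s);k=np.linalg.lstsq(np.c_[v1,-v2],o2-o1,rcond=None)[0];a1=o1+k[0]*v1;a2=o2+k[1]*v2
    print(a1,a2)
for z in(.1,.15,.2,.25,.3):
    print(z,[( (q-t)@x,(q-t)@y) for q in(atz(p,u,z,pose)[:2] for u in((209,156),(165,90),(115,0)))])
E
```

```text
[ 0.53510851 -0.20402807  0.14806181] [ 0.56266228 -0.19060065  0.15139586]
0.1 [(np.float64(0.03788052229939957), np.float64(0.09822605007525728)), (np.float64(0.14246351307541452), np.float64(0.16581262759948248)), (np.float64(0.3054046887910638), np.float64(0.2590794483275588))]
0.15 [(np.float64(0.045461632410670645), np.float64(0.08610424665285715)), (np.float64(0.13918649209555387), np.float64(0.1466737756750875)), (np.float64(0.28521060861318487), np.float64(0.23025734525109615))]
0.2 [(np.float64(0.05304274252194182), np.float64(0.0739824432304571)), (np.float64(0.13590947111569332), np.float64(0.1275349237506926)), (np.float64(0.26501652843530593), np.float64(0.2014352421746335))]
0.25 [(np.float64(0.06062385263321299), np.float64(0.06186063980805706)), (np.float64(0.13263245013583264), np.float64(0.10839607182629771)), (np.float64(0.24482244825742694), np.float64(0.1726131390981709))]
0.3 [(np.float64(0.06820496274448405), np.float64(0.04973883638565695)), (np.float64(0.12935542915597206), np.float64(0.08925721990190283)), (np.float64(0.22462836807954797), np.float64(0.14379103602170823))]
```

```bash
python3 - <<'E'
import cv2,numpy as np
a=cv2.imread("pics/w1.png")[60:260,60:240];b=cv2.imread("pics/scene0.png")[180:330,180:280]
cv2.imwrite("pics/inst.png",np.hstack([cv2.resize(a,(450,500),interpolation=2),cv2.resize(b,(333,500),interpolation=2)]))
E
```

```text
(no output)
```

View pics/inst.png

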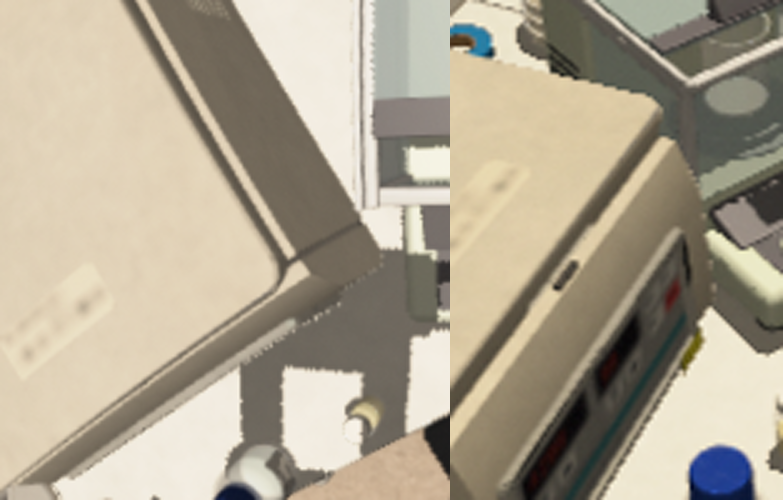

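The crop shows the instrument's top corner at wrist (170,174)/(176,165) and scene (241,211)/(246,222), and its foot corner at wrist (212,162).

```bash
python3 - <<'E'
from h import *
p=arm.capture("wrist");o=arm.get_obs();pose=(o["eef_pos"],o["tool_rot"]);c=arm.capture("scene")
t=np.array([.4542,-.2587]);a=np.radians(-28.4);x=np.array([np.cos(a),np.sin(a)]);y=np.array([-x[1],x[0]])
def bal(q): d=q[:2]-t; return np.round([d@x,d@y,q[2]],3)
for w,s in [((170,174),(241.5,211.5)),((176,165),(246,222))]:
    o1,v1=ray(p,w,pose);o2,v2=ray(c,s);k=np.linalg.lstsq(np.c_[v1,-v2],o2-o1,rcond=None)[0]
    print(bal(o1+k[0]*v1),bal(o2+k[1]*v2))
for z in(0,.05): print(bal(atz(p,(212,162),z,pose)))
E
```

```text
[0.03  0.128 0.194] [0.031 0.13  0.195]
[0.036 0.13  0.165] [0.03  0.122 0.163]
[0.011 0.117 0.   ]
[0.02  0.106 0.05 ]
```

```bash
cat >> h.py <<'E'
YAW=-28.4; T0=np.array([.4542,-.2587]); _a=np.radians(YAW); X=np.array([np.cos(_a),np.sin(_a)])
R=R_of(YAW,-1)
P=lambda dx,z:[*(T0+dx*X),z]
def st(m):
    o=arm.get_obs(); d=o["eef_pos"][:2]-T0; print(m,round(o["clock"],2),"dx",round(d@X,4),"z",round(o["eef_pos"][2],4),o["contact_force"].round(2))
E
python3 - <<'E'
from h import *
arm.move_linear(P(.147,.25),R,max_speed=.2); st("above")
print(arm.move_linear(P(.147,.183),max_speed=.08,max_force=3)); st("down")
hit=arm.move_linear(P(.07,.183),max_speed=.03,max_force=7); print(hit); st("push")
E
```

```text
above 7.44 dx 0.1472 z 0.2511 [-0.24 -0.05 -0.36]
False
down 8.43 dx 0.1474 z 0.1835 [-0.98 -0.05  0.62]
True
push 10.01 dx 0.0982 z 0.1831 [ 1.41 -1.37  1.44]
```

```bash
python3 - <<'E'
from h import *
print(arm.move_linear(P(.07,.183),max_speed=.02,max_force=12)); st("push2")
arm.move_linear(P(.115,.184),max_speed=.1); arm.move_linear(P(.115,.26),max_speed=.15)
arm.move_linear([.47,-.29,.40],R,max_speed=.25);arm.dwell(.2);st("look")
p=arm.capture("wrist");cv2.imwrite("pics/w2c.png",cv2.resize(p["pixels"][60:200,200:350,::-1],None,fx=4,fy=4,interpolation=2))
E
```

```text
True
push2 10.45 dx 0.0983 z 0.183 [1.22 0.37 1.59]
look 12.44 dx 0.0287 z 0.3982 [-0.27  0.31 -0.61]
```

View pics/w2c.png

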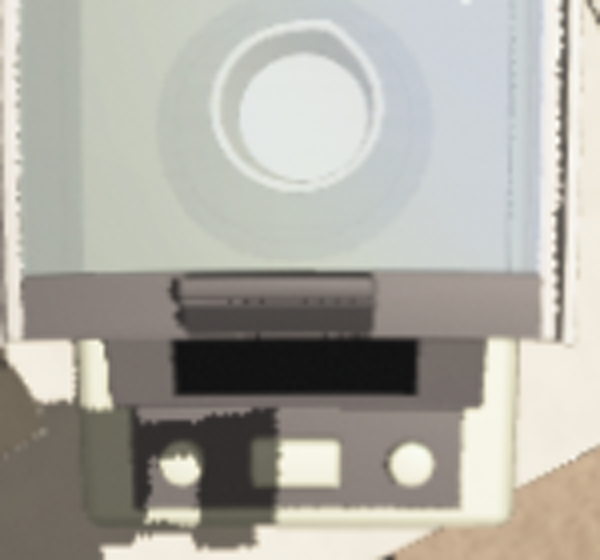

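The cover is flush with the front edge, with the ridge at the front and the beaker untouched. Next I press the tare bar.

```bash
python3 - <<'E'
from h import *
arm.move_linear(P(0,.25),R,max_speed=.2); arm.move_linear(P(-.001,.066),max_speed=.12); arm.dwell(.3); st("above key")
for z in (.052,.0505,.0498):
    print(arm.move_linear(P(-.001,z),max_speed=.01,max_force=6)); arm.dwell(.15); st("press")
E
```

```text
above key 15.39 dx -0.0008 z 0.0663 [-0.21 -0.11  0.04]
False
press 17.09 dx -0.001 z 0.0521 [0.06 0.86 2.07]
False
press 17.54 dx -0.001 z 0.0505 [-1.95  0.88  2.99]
False
press 17.94 dx -0.001 z 0.0498 [-1.13  1.23  5.11]
```

```bash
python3 - <<'E'
from h import *
arm.move_linear(P(-.001,.07),max_speed=.03); arm.move_linear(P(-.001,.25),max_speed=.15)
arm.move_linear([.42,-.30,.40],R,max_speed=.2);arm.dwell(.3);st("out")
p=arm.capture("wrist");save(p,"w3")
E
```

```text
out 21.37 dx -0.0106 z 0.3993 [-0.54 -1.11  0.08]
```

View pics/w3.png

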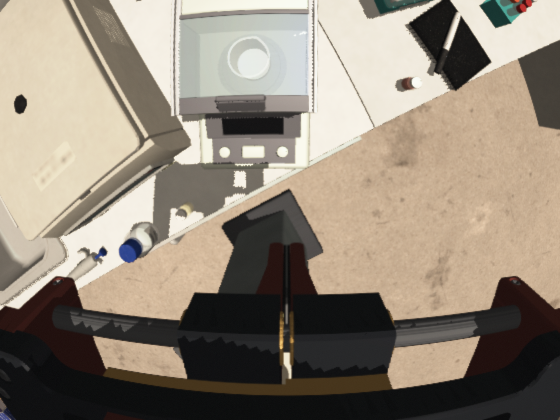

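The cover is still shut (ridge at about (240,102)), the keys are at (225–282,152), and the vials, bottle and beaker stand where they were.

```bash
python3 -c "
from workcell import arm
print(arm.sign_off())"
```

```text
the job is handed in; nothing more can be done
None
```

I pushed the cover fully shut, then pressed the tare bar about 4 mm with roughly 5 N and released it; the arm is clear, nothing else looks disturbed in the last picture, and the job is handed in at about 21 s.

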